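# Top up the sampler's vial tray and hold it drawn out over the code reader

## Task

Stand the two loose sealed vials in the two empty wells of the sampler's vial tray, one in each, while the tray is still in on its deck. Then draw the tray straight out by its black handle until the red line across it lies over the front edge of the deck, so that the front four vials hang over the code reader, and finish still holding the tray there, level and with its rear on the deck, because that far out it tips off by itself if let go. Keep the other vials standing in their wells and leave the rest of the bench as it is.

Things in the scene. Friction and masses are not known exactly. Their poses are not given: they have to be found in the camera images.
- sampler: White headspace sampler, fixed: a tower (230 wide, 260 deep, 406 high) with cyan display, before it a flat tray deck 190 wide, 262 deep, top 95 above the bench. Origin: on the bench below the middle of the deck's front edge; -x points outward (the way the tray is drawn), z up. Two guide rails, 9 high, 142 apart inside, run along the deck. Tower front at x = +266; a needle head juts 35 from it.
- deck_edge (a point): Middle of the front edge of the deck, on the deck's top face, 95 mm above the bench; axes as sampler. The ends of this edge show on both sides of the tray.
- reader (a point): Middle of the glass window of the black code reader that stands fixed on the bench before the deck, looking up: 108 mm (x) by 135 mm (y), 49 mm high, 46 mm lower than the tray, centred 60 mm outward of the deck's front edge; axes as sampler.
- tray: Dark grey vial tray, 240 (x) x 134 (y) x 14 mm, about 0.4 kg, lying loose on the deck between the rails (4 mm play each side, no stop). Origin: centre of its underside; -x points outward to the handle end, z up. Six wells, 27 across, 10 deep, at x = -45, +12, +69, y = -34, +34. Front row (-45, by the handle) empty, the others hold vials. Starts with 5 to 35 mm over the edge.
- tray_line (a point): Middle of the red line, 3 mm wide, across the tray's top face, 160.5 mm from the handle end, between the second and the rear wells; 14 mm above the underside. Axes as tray. With this line over the deck's edge the loaded tray's weight lies some 40 mm beyond the edge: it tips off unless held, which takes about 2 N upward at the handle.
- tray_handle (a point): Middle of the tray's black handle bar: flat-sided, 14 mm thick (along x), 90 mm long (y), 18 mm tall, on two end posts with an open gap under the bar; its middle is 41 mm above the tray's underside and 105 mm outward of the tray's origin. Axes as tray.
- well_left (a point): Centre of the floor of the front-row well at y = -34 mm of the tray, empty at the start; 27 mm across, mouth 10 mm above. A vial stood home in it has its origin here.
- well_right (a point): Centre of the floor of the front-row well at y = +34 mm of the tray, empty at the start; 27 mm across, mouth 10 mm above. A vial stood home in it has its origin here.
- vial_a: Loose sealed 10 ml glass headspace vial, 23 mm diameter, 46 mm tall: straight glass wall up to 33 mm, then a shoulder and a silver crimp cap 20 mm across with a blue septum dot; yellow solid sample inside; about 22 g. Origin: centre of its underside, z up its axis. Stands upright on the bench to the robot's left at the start.
- vial_b: Loose sealed 10 ml glass headspace vial, 23 mm diameter, 46 mm tall: straight glass wall up to 33 mm, then a shoulder and a silver crimp cap 20 mm across with a blue septum dot; yellow solid sample inside; about 22 g. Origin: centre of its underside, z up its axis. Stands upright on the bench to the robot's left at the start.
- loaded_0: Already standing in the second row of the tray: sealed 10 ml glass headspace vial, 23 mm diameter, 46 mm tall: straight glass wall up to 33 mm, then a shoulder and a silver crimp cap 20 mm across with a blue septum dot; yellow solid sample inside; about 22 g. Origin: centre of its underside, z up its axis. It stays in its well.
- loaded_1: Already standing in the second row of the tray: sealed 10 ml glass headspace vial, 23 mm diameter, 46 mm tall: straight glass wall up to 33 mm, then a shoulder and a silver crimp cap 20 mm across with a blue septum dot; yellow solid sample inside; about 22 g. Origin: centre of its underside, z up its axis. It stays in its well.
- loaded_2: Already standing in the rear row of the tray: sealed 10 ml glass headspace vial, 23 mm diameter, 46 mm tall: straight glass wall up to 33 mm, then a shoulder and a silver crimp cap 20 mm across with a blue septum dot; yellow solid sample inside; about 22 g. Origin: centre of its underside, z up its axis. It stays in its well.
- loaded_3: Already standing in the rear row of the tray: sealed 10 ml glass headspace vial, 23 mm diameter, 46 mm tall: straight glass wall up to 33 mm, then a shoulder and a silver crimp cap 20 mm across with a blue septum dot; yellow solid sample inside; about 22 g. Origin: centre of its underside, z up its axis. It stays in its well.
- amber_bottle: Small amber storage bottle with white cap, 38 mm diameter, 68 mm tall, standing upright among the vials; origin under its centre. To be left alone.
- beaker: Small clear glass beaker, 46 mm across, 60 mm tall, standing among the vials; origin under its centre. To be left alone.
- cap_box: Blue open box 100 x 75 x 35 mm filled with silver crimp caps; origin under its centre. To be left alone.
- crimper: Hand crimper lying on its side: steel jaw head and two blue handles, about 200 x 90 x 32 mm; origin under the head, handles to -x. To be left alone.
- marker: White marker pen with red cap, 132 mm long, 15 mm thick; origin under its middle, x along it. To be left alone.
- calculator: Black pocket calculator 150 x 85 x 18 mm; origin under its centre. To be left alone.

How it is judged:
By the outcome, as a careful person would: the job done as asked, in the order asked, and still so for the second after the job is handed in, while the arm keeps its last pose, push and grip.
It also fails if it takes over 72 s, if anything falls off the work surface, if the arm or the gripper's body presses on something with over 40 N, if the wrist force passes 120 N, or if a joint passes its speed limit or range.

## Robot

A 6-joint arm with a two-finger parallel gripper is mounted at the origin on the work surface. World frame = base frame: x ahead of the robot, y to its left, z up, the work surface at z = 0. Lengths are in m, angles in rad, forces in N, time in s.
With the tool pointing down it reaches from about 0.35 to 0.875 m from the base axis. Payload 4.2 kg.
Tool frame: the origin (TCP) lies at the very end of the fingers, on their centre line; the grasp point (between the pads) lies 19 mm behind it; z points along the fingers, x is the direction in which the jaws open and shut, and the axes are right-handed (so a half turn about z gives the same grasp; the last joint's range is limited). The gripper opens to 87 mm and grips with 3 to 60 N. Pads are 19 mm wide; open, the fingers measure 117 mm over their backs; the gripper's body (75 mm by 190 mm) begins 51 mm behind the grasp point.
Start: joints at [1.475, 0.385, 0.008, 0, -1.194, -0.259], TCP at [0.217, 0.586, 0.223] pointing down, gripper open.
Joint ranges: [-3.14, 3.14], [-1.21, 2.06], [-1.07, 1.41], [-3.16, 2.05], [-2.99, -0.16], [-3.1, 3.1]. Speed limits (rad/s): [2.79, 2.79, 3.14, 3.14, 3.14, 3.14].

## Interface

Orientations are given as a rotation vector (axis times angle).
In Python, from bench import observe, vision, workorder gives the robot as it stands. The module is installed in compiled form; this text tells all that it offers.
- The arm moves only by the tool arm_command, never from a script. Its argument "series" is a list that holds one entry, the list of rows, each a list of 7 numbers: the shift along the tool's x, y, z in m, then the turn, a rotation vector about the tool's x, y, z in rad, then the opening in per cent of the stroke, from 0 (shut) to 100 (fully open). A call has 1 to 10 rows; each row shifts and turns the commanded pose from where the row before left it, along the tool's axes as they then stand; what a row does not reach is not made up. A row lasts 1/10 s, in which the tool goes at most 50 mm and 8.59 degrees, less where a joint would pass 70% of its speed; a pose out of reach is approached as far as the arm can. A call is refused whole if a number of a shift passes 0.05 or a number of a turn 0.15, either way. A call with a gripper value outside its range is refused whole. The fingers move at their own pace and stop on an object; "force" is the grip in N (left out, the last holds). Time passes only in rows, so rows that do not move let the fingers close. It gives the time, the measured TCP pose, the force and the opening at its end, in the units of the state.
- observe(): the state, without advancing time (a new reading comes with each control period).
- vision.grab_frame(name): name is "scene" or "top" or "wrist"; returns a dict with "frame" (400x640x3 uint8, red, green, blue), "intrinsics" (3x3 intrinsics, pixels), "distortion" ([k1, k2, p1, p2, k3] as OpenCV has them; the pictures are not rectified), "extrinsics" (4x4, takes a point from world to camera coordinates). Camera axes: x right, y down, z forward; pixel columns grow to the right and rows downward; lengths in m; the calibration is good to about 2 mm. A picture is of the moment at which its call begins. There is no depth.
- workorder.hand_in(): hands the job in, once; it reports no verdict.
The state is a dict: "time_s": time; "q": joint angles; "joint_vel": joint speeds; "joint_torque": joint torques, N m; "ee_pos": TCP position; "tool_rot": TCP orientation; "force": force on the tool from outside, world axes, zero at the start; "torque": the same for the moment, N m; "gripper_width": opening from 0.0 (shut) to 1.0 (fully open).
Only numpy, scipy, OpenCV 4.12 (cv2) and the standard library are available. Lean on these libraries where they do the work, as an engineer would, in place of code of your own. Each camera call takes 0.05 s, during which the arm holds its last target. There are 200 camera calls.

## Working session

There is one attempt and no reset: what is moved stays moved. The work goes in short steps, Python scripts to look and compute and a tool call to move; the robot and the scene stay as the last step left them, time stands still between calls to the robot, and variables do not carry over. Pictures are saved under pics/ and viewed, about 8 in all and at most 12, crops included, and the job is handed in when it is done.

Besides the shell and the picture viewer there is one more tool, called as name(argument=value, ...) on one line, values as JSON. arm_command: Moves the arm, as the interface text tells. Its arguments: {"type":"object","properties":{"series":{"type":"array"},"force":{"type":"number"}},"required":["series"]}

```bash
mkdir -p pics
cat > h.py <<'E'
import numpy as np, cv2
from scipy.spatial.transform import Rotation as R
from bench import observe, vision, workorder
def grab(n,fn=None):
    f=vision.grab_frame(n)
    if fn: cv2.imwrite('pics/'+fn,f['frame'][:,:,::-1])
    return f
def ray(f,uv):
    p=cv2.undistortPoints(np.array([[uv]],float),np.array(f['intrinsics']),np.array(f['distortion']))[0,0]
    T=np.array(f['extrinsics']); Rm=T[:3,:3]; c=-Rm.T@T[:3,3]
    return c,Rm.T@np.array([p[0],p[1],1.])
def onz(f,uv,z):
    c,d=ray(f,uv); return c+d*(z-c[2])/d[2]
def proj(f,P):
    T=np.array(f['extrinsics'])
    return cv2.projectPoints(np.array(P,float).reshape(-1,1,3),cv2.Rodrigues(T[:3,:3])[0],T[:3,3],np.array(f['intrinsics']),np.array(f['distortion']))[0].reshape(-1,2)
def delta(pos,rot=None):
    "shift in tool axes to reach world pos"
    s=observe(); Rt=R.from_rotvec(s['tool_rot'])
    return Rt.inv().apply(np.array(pos)-s['ee_pos'])
E
python3 - <<'E'
from h import *
np.set_printoptions(precision=4,suppress=True)
a=[grab(n,n+'0.png') for n in('scene','top','wrist')]
for f in a: print(ray(f,(320,200)),f['intrinsics'])
s=observe();print(s); print(R.from_rotvec(s['tool_rot']).as_matrix())
E
```

```text
(array([ 0.9643, -0.1324,  0.8893]), array([-0.4926,  0.3005, -0.8168])) [[422.94     0.     315.8023]
 [  0.     422.94   198.9544]
 [  0.       0.       1.    ]]
(array([0.3325, 0.1631, 1.1798]), array([ 0.1292, -0.0173, -0.9919])) [[395.2416   0.     312.1904]
 [  0.     395.2416 192.1522]
 [  0.       0.       1.    ]]
(array([0.2916, 0.5583, 0.3836]), array([-0.255 ,  0.0887, -0.963 ])) [[282.4867   0.     318.8187]
 [  0.     282.4867 204.913 ]
 [  0.       0.       1.    ]]
{'time_s': 0.15, 'q': array([ 1.4746,  0.3854,  0.0069, -0.0003, -1.194 , -0.2586]), 'joint_vel': array([ 0.0011, -0.0016,  0.0044,  0.0007, -0.0002, -0.0003]), 'joint_torque': array([ -0.0002, -39.105 ,  18.7589,   4.2224,   0.0124,  -0.0001]), 'ee_pos': array([0.2169, 0.5857, 0.2217]), 'tool_rot': array([ 1.7937, -2.5776,  0.0017]), 'force': array([0.5501, 0.8296, 0.1258]), 'torque': array([0.0453, 0.0721, 0.0015]), 'gripper_width': 1.0037684931195612}
[[-0.3475 -0.9377 -0.0005]
 [-0.9377  0.3475 -0.0016]
 [ 0.0017 -0.0001 -1.    ]]
```

View pics/top0.png

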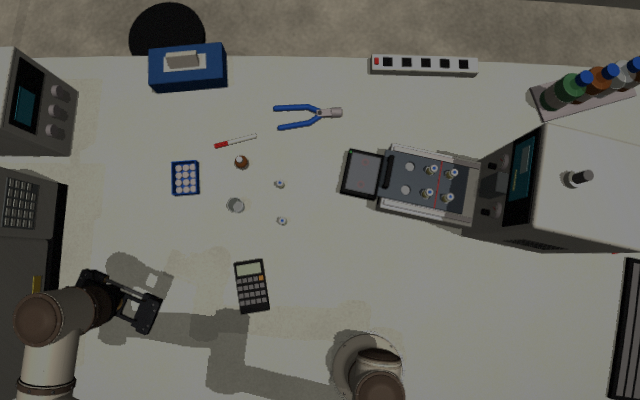

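View pics/scene0.png

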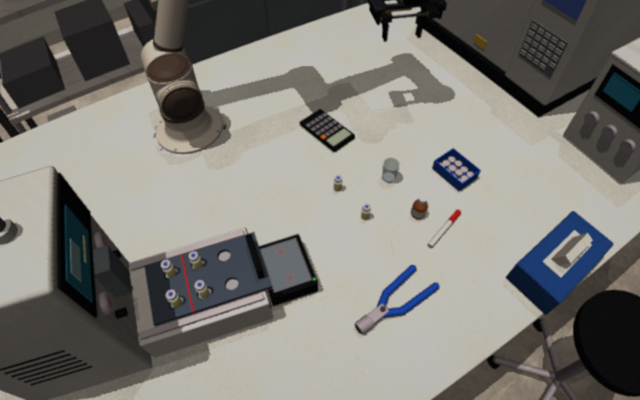

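The top view shows the loose vials near (280,184) and (282,221). The tray's empty wells are near (408,167) and (404,190), the handle near (387,170) and the red line near x≈466. I'll zoom in on the tray in both views.

Run:
```python
import cv2,numpy as np
t=cv2.imread('pics/top0.png')[130:240,335:485]; s=cv2.imread('pics/scene0.png')[220:345,130:330]
a=cv2.resize(t,None,fx=5,fy=5,interpolation=cv2.INTER_CUBIC); cv2.imwrite('pics/topc.png',np.clip(a*1.6,0,255).astype('uint8'))
a=cv2.resize(s,None,fx=4,fy=4,interpolation=cv2.INTER_CUBIC); cv2.imwrite('pics/scenec.png',a)
from h import *
np.set_printoptions(precision=4,suppress=True)
f=None
# blue septum / red masks
for n in('top','scene'):
    im=cv2.imread(f'pics/{n}0.png'); hsv=cv2.cvtColor(im,cv2.COLOR_BGR2HSV)
    print(n)
    for nm,m in(('blue',cv2.inRange(hsv,(100,70,40),(130,255,255))),('red',cv2.inRange(hsv,(0,120,60),(8,255,255))|cv2.inRange(hsv,(172,120,60),(180,255,255)))):
        k,l,st,c=cv2.connectedComponentsWithStats(m,connectivity=8)
        print(nm,[(c[i].round(1).tolist(),int(st[i,4])) for i in range(1,k) if 2<=st[i,4]<150])
```

```text
top
blue [([636.1, 62.3], 83), ([612.9, 69.4], 139), ([586.2, 76.6], 149), ([433.9, 167.9], 8), ([189.1, 170.9], 14), ([181.7, 171.5], 12), ([454.1, 171.9], 8), ([189.4, 177.6], 17), ([182.3, 178.8], 14), ([279.2, 182.2], 6), ([189.5, 185.3], 11), ([429.2, 191.6], 8), ([450.0, 196.3], 7), ([281.7, 220.0], 7)]
red [([376.4, 60.6], 23), ([220.7, 144.2], 59), ([437.9, 183.3], 53), ([613.0, 253.0], 3)]
scene
blue [([451.8, 163.6], 9), ([458.0, 167.5], 6), ([463.6, 174.1], 11), ([338.0, 177.5], 6), ([366.3, 206.0], 7), ([192.8, 255.0], 10), ([164.8, 263.4], 12), ([508.0, 275.0], 3), ([509.0, 277.0], 3), ([515.7, 285.3], 12), ([198.8, 284.2], 13), ([521.0, 287.5], 2), ([524.5, 289.0], 2), ([170.4, 293.6], 13), ([532.7, 301.6], 13), ([532.5, 296.5], 2)]
red [([454.7, 215.4], 70), ([103.7, 240.4], 7), ([187.0, 283.9], 139), ([108.8, 301.0], 5)]
```

View pics/topc.png

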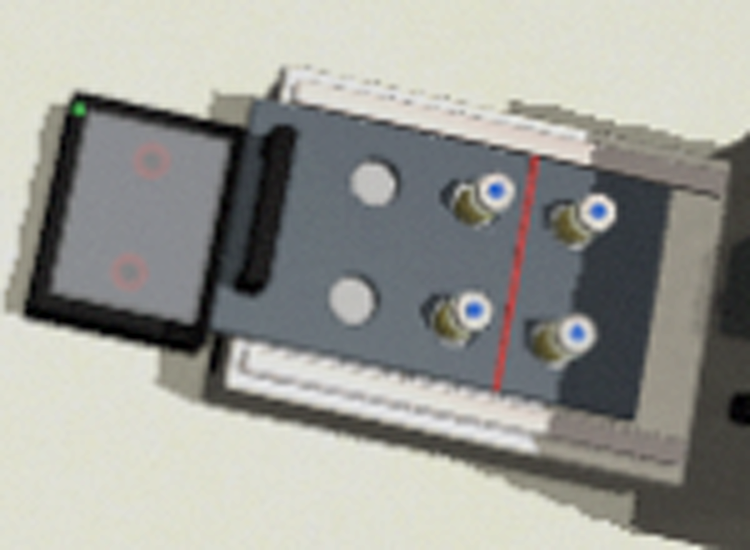

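View pics/scenec.png

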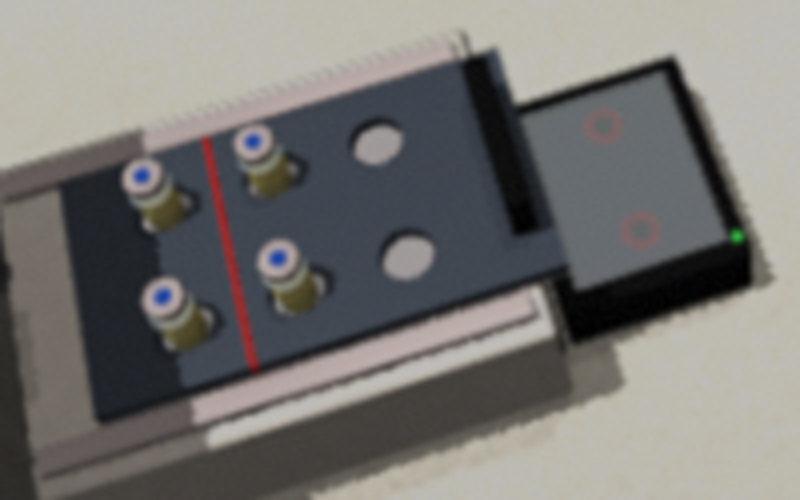

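Both crops show the two empty wells, the line, the handle and the four loaded vials. Next I compute positions from both views.

Run:
```python
from h import *
np.set_printoptions(precision=4,suppress=True)
T=grab('top');S=grab('scene')
tc=lambda x,y:(335+(x-2)/5,130+(y-2)/5)
sc=lambda x,y:(130+(x-1.5)/4,220+(y-1.5)/4)
def both(n,z,a,b): print(n,onz(T,a,z),onz(S,b,z))
both('v1',.046,(279.2,182.2),(366.3,206.0))
both('v2',.046,(281.7,220.0),(338,177.5))
A=[((433.9,167.9),(198.8,284.2)),((454.1,171.9),(170.4,293.6)),((429.2,191.6),(192.8,255)),((450,196.3),(164.8,263.4))]
for i,(a,b) in enumerate(A): both('L%d'%i,.145,a,b)
both('well x>',.100,tc(374,184),sc(408,257))
both('well x<',.100,tc(352,301),sc(376,144))
both('line x>',.109,tc(535,157),sc(254,368))
both('line x<',.109,tc(497,390),sc(206,139))
both('bar x>',.145,tc(285,128),sc(521,228))
both('bar x<',.145,tc(252,288),sc(476,60))
both('reader c',.049,(tc(147,212)),sc(620,178))
both('deckcorner x>',.095,tc(284,68),sc(553,282))
both('deckcorner x<',.095,tc(222,385),sc(464,32))
```

```text
v1 [0.5303 0.263  0.046 ] [0.53   0.2634 0.046 ]
v2 [0.4202 0.2525 0.046 ] [0.4204 0.2534 0.046 ]
L0 [ 0.56   -0.1604  0.145 ] [ 0.5603 -0.1598  0.145 ]
L1 [ 0.5501 -0.2154  0.145 ] [ 0.55   -0.2148  0.145 ]
L2 [ 0.4951 -0.1458  0.145 ] [ 0.4951 -0.1455  0.145 ]
L3 [ 0.4835 -0.2018  0.145 ] [ 0.4831 -0.2015  0.145 ]
well x> [ 0.5727 -0.105   0.1   ] [ 0.5702 -0.1033  0.1   ]
well x< [ 0.506  -0.0913  0.1   ] [ 0.5027 -0.0902  0.1   ]
line x> [ 0.5881 -0.1941  0.109 ] [ 0.5887 -0.1935  0.109 ]
line x< [ 0.4566 -0.1688  0.109 ] [ 0.4579 -0.1671  0.109 ]
bar x> [ 0.5925 -0.0461  0.145 ] [ 0.6075 -0.0516  0.145 ]
bar x< [ 0.5048 -0.0273  0.145 ] [ 0.5117 -0.0283  0.145 ]
reader c [0.5646 0.0162 0.049 ] [0.5633 0.0194 0.049 ]
deckcorner x> [ 0.6401 -0.0561  0.095 ] [ 0.6184 -0.0461  0.095 ]
deckcorner x< [ 0.4584 -0.0193  0.095 ] [ 0.4616 -0.019   0.095 ]
```

Both views agree to about 1–2 mm:

| Item | Measured value |
|---|---|
| Outward direction | (0.1925, 0.9813) |
| Tray origin | (0.530, -0.141) |
| Handle | (0.550, -0.038) |
| Wells | (0.572, -0.104) and (0.505, -0.0905) |
| Vials | (0.530, 0.263) and (0.420, 0.253) |
| Overhang | about 17 mm |

First I turn the tool so the jaws lie along the tray's y axis.

arm_command(series=[[[0,0,0,0,0,0.141,60],[0,0,0,0,0,0.141,60],[0,0,0,0,0,0.141,60],[0,0,0,0,0,0.141,60],[0,0,0,0,0,0.141,60],[0,0,0,0,0,0.141,60],[0,0,0,0,0,0.141,60],[0,0,0,0,0,0.141,60],[0,0,0,0,0,0.141,60],[0,0,0,0,0,0.141,60]]], force=15)

```text
time_s: 1.25
ee_pos: [0.217, 0.5859, 0.2223]
tool_rot: [-0.313, -3.126, 0.001]
force: [0.1, -0.8, 0.0]
gripper_width: 0.603
```

arm_command(series=[[[-0.037,-0.0256,0,0,0,0,60],[-0.037,-0.0256,0,0,0,0,60],[-0.037,-0.0256,0,0,0,0,60],[-0.037,-0.0256,0,0,0,0,60],[-0.037,-0.0256,0,0,0,0,60],[-0.037,-0.0256,0,0,0,0,60],[-0.037,-0.0256,0,0,0,0,60],[-0.037,-0.0256,0,0,0,0,60],[-0.037,-0.0256,0,0,0,0,60],[-0.037,-0.0256,0,0,0,0,60]]])

```text
time_s: 2.25
ee_pos: [0.5318, 0.2621, 0.2226]
tool_rot: [0.304, 3.127, 0.0]
force: [-0.3, 0.4, -0.7]
gripper_width: 0.602
```

arm_command(series=[[[0,0,0,0,0,0,60],[0,0,0,0,0,0,60]]])

```text
time_s: 2.45
ee_pos: [0.5313, 0.2625, 0.2221]
tool_rot: [-0.308, -3.126, 0.001]
force: [0.2, -0.3, 0.9]
gripper_width: 0.6
```

```bash
cat > st.py <<'E'
from h import *
import sys
np.set_printoptions(precision=4,suppress=True)
s=observe(); print('t',s['time_s'],'p',s['ee_pos'],'w',s['gripper_width'],'F',s['force'],'T',s['torque'])
M=R.from_rotvec(s['tool_rot']).as_matrix()
print('yaw',np.degrees(np.arctan2(M[1,0],M[0,0])),'z',M[:,2],'q',s['q'])
if len(sys.argv)>3:print('delta',delta([float(x) for x in sys.argv[1:4]]))
E
python3 st.py 0.530 0.2632 0.013
python3 - <<'E'
from h import *
f=grab('wrist','w1.png'); print(proj(f,[[.530,.2632,.046],[.420,.253,.046]]))
s=observe();T=np.array(f['extrinsics']);Rt=R.from_rotvec(s['tool_rot']).as_matrix()
print(Rt.T@(-T[:3,:3].T@T[:3,3]-s['ee_pos']))
im=f['frame'];hsv=cv2.cvtColor(im,cv2.COLOR_RGB2HSV);k,l,st,c=cv2.connectedComponentsWithStats(cv2.inRange(hsv,(100,90,40),(130,255,255)))
print([(c[i].round(1).tolist(),int(st[i,4])) for i in range(1,k) if 4<=st[i,4]<400])
E
```

```text
t 2.45 p [0.5313 0.2625 0.2221] w 0.6003168206422688 F [ 0.1851 -0.3336  0.9496] T [ 0.1201 -0.0393  0.0302]
yaw 168.74032557824344 z [-0.0007 -0.0003 -1.    ] q [ 0.7318  0.3304 -0.075  -0.0003 -1.1662 -0.9282]
delta [0.0012 0.0005 0.2091]
[[320.40558567 187.67671742]
 [409.09706286 161.94893817]]
[-0.00136885 -0.07946815 -0.16182777]
[([407.9, 161.4], 36), ([318.7, 187.0], 32)]
```

The wrist view agrees within 2 px. I descend and grip.

arm_command(series=[[[0,0,0.04,0,0,0,60],[0,0,0.04,0,0,0,60],[0,0,0.04,0,0,0,60],[0,0,0.04,0,0,0,60],[0,0,0.029,0,0,0,60],[0,0,0.02,0,0,0,60],[0,0,0,0,0,0,60],[0,0,0,0,0,0,60]]])

```text
time_s: 3.3
ee_pos: [0.5306, 0.2648, 0.0141]
tool_rot: [0.301, 3.127, 0.0]
force: [-0.1, 0.1, 0.6]
gripper_width: 0.601
```

arm_command(series=[[[0,0,0,0,0,0,10],[0,0,0,0,0,0,10],[0,0,0,0,0,0,10],[0,0,0,0,0,0,10],[0,0,0,0,0,0,10],[0,0,0,0,0,0,10],[0,0,0,0,0,0,10],[0,0,0,0,0,0,10]]])

```text
time_s: 4.1
ee_pos: [0.531, 0.2636, 0.014]
tool_rot: [0.304, 3.126, 0.0]
force: [-0.3, 0.1, 4.4]
gripper_width: 0.26
```

```bash
python3 st.py 0.572 -0.104 0.115
```

```text
t 4.1 p [0.531  0.2636 0.014 ] w 0.25967555027644806 F [-0.3112  0.0618  4.4464] T [0.001  0.1974 0.0183]
yaw 168.8919223198476 z [ 0.0005  0.0002 -1.    ] q [ 0.7338  0.5532 -0.3109  0.0003 -0.7062 -0.9279]
delta [-0.1111 -0.3528 -0.101 ]
```

arm_command(series=[[[0,0,-0.02,0,0,0,10],[0,0,-0.04,0,0,0,10],[0,0,-0.04,0,0,0,10],[0,0,-0.04,0,0,0,10],[0,0,-0.04,0,0,0,10],[-0.0111,-0.0353,0,0,0,0,10],[-0.0111,-0.0353,0,0,0,0,10],[-0.0111,-0.0353,0,0,0,0,10],[-0.0111,-0.0353,0,0,0,0,10],[-0.0111,-0.0353,0,0,0,0,10]]])

```text
time_s: 5.1
ee_pos: [0.5509, 0.0782, 0.193]
tool_rot: [-0.304, -3.126, 0.0]
force: [0.6, -0.3, -0.6]
gripper_width: 0.261
```

arm_command(series=[[[-0.0111,-0.0353,0,0,0,0,10],[-0.0111,-0.0353,0,0,0,0,10],[-0.0111,-0.0353,0,0,0,0,10],[-0.0111,-0.0353,0,0,0,0,10],[-0.0111,-0.0353,0,0,0,0,10],[0,0,0,0,0,0,10],[0,0,0,0,0,0,10],[0,0,0,0,0,0,10]]])

```text
time_s: 5.9
ee_pos: [0.5714, -0.1036, 0.1931]
tool_rot: [-0.303, -3.126, -0.0]
force: [0.6, -0.5, 0.3]
gripper_width: 0.258
```

```bash
python3 st.py 0.572 -0.104 0.115
python3 - <<'E'
from h import *
f=grab('wrist','w2.png')
print(proj(f,[[.572,-.104,.099],[.505,-.0905,.099],[.5255,-.181,.109],[.55,-.038,.145]]))
E
```

```text
t 5.9 p [ 0.5714 -0.1036  0.1931] w 0.258272987650048 F [ 0.5938 -0.5377  0.2605] T [ 0.1118 -0.1001  0.0224]
yaw 168.91082110627315 z [-0.0007  0.0003 -1.    ] q [ 0.0992  0.3327 -0.1475 -0.0004 -1.0912 -0.2926]
delta [-0.0007 -0.0003  0.0781]
[[318.85326734 206.60889174]
 [390.9055183  206.96391975]
 [356.10367431 112.56058258]
 [359.06283887 290.2141328 ]]
```

View pics/w2.png

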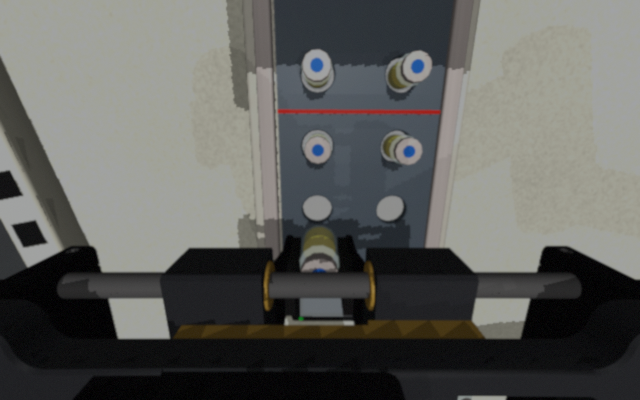

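The wells sit at (317,208) and (390,208), within 2 px of prediction. The remaining offset fits the partly hidden well floor plus the camera bias already seen at the vials. I lower the first vial.

arm_command(series=[[[-0.0011,0,0.03,0,0,0,10],[0,0,0.03,0,0,0,10],[0,0,0.005,0,0,0,10],[0,0,0.005,0,0,0,10],[0,0,0.004,0,0,0,10],[0,0,0.003,0,0,0,10],[0,0,0.002,0,0,0,10],[0,0,0,0,0,0,10],[0,0,0,0,0,0,10]]])

```text
time_s: 6.85
ee_pos: [0.573, -0.1045, 0.115]
tool_rot: [0.304, 3.126, 0.0]
force: [0.4, 0.2, 0.8]
gripper_width: 0.253
```

```bash
python3 st.py 0.5725 -0.1038 0.113
```

```text
t 6.85 p [ 0.573  -0.1045  0.115 ] w 0.25251311929709397 F [0.4182 0.1774 0.8261] T [ 0.0822 -0.0562 -0.0248]
yaw 168.88360024766232 z [ 0.0008 -0.     -1.    ] q [ 0.0975  0.4105 -0.245   0.0001 -0.9144 -0.2916]
delta [0.0006 0.0006 0.002 ]
```

arm_command(series=[[[0,0.0003,0.001,0,0,0,10],[0,0,0.001,0,0,0,10],[0,0,0,0,0,0,10]]])

```text
time_s: 7.15
ee_pos: [0.573, -0.1042, 0.1131]
tool_rot: [0.304, 3.126, -0.0]
force: [-0.8, 0.2, 2.1]
gripper_width: 0.261
```

arm_command(series=[[[0,0,0,0,0,0,30],[0,0,0,0,0,0,34],[0,0,0,0,0,0,40],[0,0,0,0,0,0,40],[0,0,-0.01,0,0,0,40],[0,0,-0.03,0,0,0,40],[0,0,-0.04,0,0,0,40],[0,0,0,0,0,0,40],[0,0,0,0,0,0,40]]])

```text
time_s: 8.05
ee_pos: [0.5734, -0.104, 0.1944]
tool_rot: [0.304, 3.123, 0.001]
force: [-0.5, 0.1, -0.3]
gripper_width: 0.4
```

```bash
python3 st.py 0.421 0.253 0.193; python3 -c "
from h import *
f=grab('top','t3.png');S=grab('scene')
for f in (f,S):
  hsv=cv2.cvtColor(f['frame'],cv2.COLOR_RGB2HSV);k,l,st,c=cv2.connectedComponentsWithStats(cv2.inRange(hsv,(100,70,40),(130,255,255)))
  print([(c[i].round(1).tolist(),onz(f,c[i],.145).round(4).tolist()) for i in range(1,k) if 2<=st[i,4]<30])
"
```

```text
t 8.05 p [ 0.5734 -0.104   0.1944] w 0.39974980583128306 F [-0.4892  0.107  -0.3194] T [0.1546 0.0548 0.0107]
yaw 168.87914013311942 z [ 0.0036  0.0005 -1.    ] q [ 0.0982  0.3329 -0.1439 -0.0002 -1.0904 -0.2922]
delta [0.2184 0.3209 0.0011]
[([635.0, 71.7], [0.8693, -0.7908, 0.145]), ([226.0, 72.5], [0.8229, 0.4142, 0.145]), ([631.5, 72.0], [0.8674, -0.7786, 0.145]), ([584.5, 85.0], [0.8167, -0.6178, 0.145]), ([189.1, 170.9], [0.5395, 0.4981, 0.145]), ([181.7, 171.5], [0.5376, 0.5185, 0.145]), ([454.1, 171.9], [0.5502, -0.2155, 0.145]), ([189.4, 177.6], [0.5211, 0.4963, 0.145]), ([182.3, 178.8], [0.5177, 0.5154, 0.145]), ([189.5, 185.3], [0.5004, 0.4944, 0.145]), ([429.1, 191.3], [0.4958, -0.1456, 0.145]), ([450.0, 196.3], [0.4835, -0.2018, 0.145]), ([281.7, 220.0], [0.4126, 0.2446, 0.145])]
[([451.8, 163.6], [0.5892, 0.4544, 0.145]), ([458.2, 167.6], [0.6062, 0.4589, 0.145]), ([463.5, 174.0], [0.6267, 0.4563, 0.145]), ([338.0, 177.5], [0.4843, 0.2081, 0.145]), ([193.1, 255.2], [0.4957, -0.1452, 0.145]), ([165.0, 263.5], [0.4836, -0.2013, 0.145]), ([197.7, 284.3], [0.5594, -0.1618, 0.145]), ([170.4, 293.6], [0.55, -0.2148, 0.145])]
```

arm_command(series=[[[0.0218,0.0321,0,0,0,0,50],[0.0218,0.0321,0,0,0,0,60],[0.0218,0.0321,0,0,0,0,60],[0.0218,0.0321,0,0,0,0,60],[0.0218,0.0321,0,0,0,0,60],[0.0218,0.0321,0,0,0,0,60],[0.0218,0.0321,0,0,0,0,60],[0.0218,0.0321,0,0,0,0,60],[0.0218,0.0321,0,0,0,0,60],[0.0218,0.0321,0,0,0,0,60]]])

```text
time_s: 9.15
ee_pos: [0.4194, 0.2537, 0.1915]
tool_rot: [-0.304, -3.125, 0.003]
force: [0.3, 0.1, -0.6]
gripper_width: 0.602
```

arm_command(series=[[[0,0,0,0,0,0,60],[0,0,0,0,0,0,60]]])

```text
time_s: 9.35
ee_pos: [0.4199, 0.253, 0.1915]
tool_rot: [-0.301, -3.126, 0.003]
force: [0.2, -0.2, -0.0]
gripper_width: 0.599
```

```bash
python3 st.py 0.421 0.253 0.014; python3 -c "
from h import *
for n in('top','scene','wrist'):
  f=grab(n,n+'4.png')
  hsv=cv2.cvtColor(f['frame'],cv2.COLOR_RGB2HSV);k,l,st,c=cv2.connectedComponentsWithStats(cv2.inRange(hsv,(100,70,40),(130,255,255)))
  for i in range(1,k):
    for z in(.046,.145):
      p=onz(f,c[i],z)
      if 2<=st[i,4]<60 and .38<p[0]<.62 and -.25<p[1]<.27: print(n,c[i].round(1).tolist(),p.round(4).tolist())
"
```

```text
t 9.35 p [0.4199 0.253  0.1915] w 0.5991095496401871 F [ 0.1558 -0.1667 -0.0345] T [ 0.0252 -0.0869 -0.0219]
yaw 168.9944633542092 z [-0.0018 -0.0019 -1.    ] q [ 0.8742  0.1837 -0.3594 -0.0001 -1.0303 -1.0662]
delta [-0.0013  0.0006  0.1775]
top [413.5, 163.0] [0.5952, -0.1308, 0.046]
top [413.5, 163.0] [0.5723, -0.1051, 0.145]
top [433.9, 167.9] [0.5818, -0.1913, 0.046]
top [433.9, 167.9] [0.56, -0.1603, 0.145]
top [454.1, 171.9] [0.5502, -0.2155, 0.145]
top [429.2, 191.6] [0.5106, -0.1755, 0.046]
top [429.2, 191.6] [0.4951, -0.1459, 0.145]
top [450.0, 196.3] [0.498, -0.2367, 0.046]
top [450.0, 196.3] [0.4835, -0.2018, 0.145]
scene [338.0, 177.5] [0.4204, 0.2534, 0.046]
scene [338.0, 177.5] [0.4843, 0.2081, 0.145]
scene [192.8, 255.0] [0.4327, -0.1473, 0.046]
scene [192.8, 255.0] [0.4951, -0.1455, 0.145]
scene [164.8, 263.4] [0.4191, -0.2108, 0.046]
scene [164.8, 263.4] [0.4831, -0.2016, 0.145]
scene [227.3, 275.2] [0.5197, -0.1006, 0.046]
scene [227.3, 275.2] [0.5719, -0.1043, 0.145]
scene [198.8, 284.2] [0.5067, -0.1633, 0.046]
scene [198.8, 284.2] [0.5604, -0.1597, 0.145]
scene [170.4, 293.6] [0.4949, -0.2258, 0.046]
scene [170.4, 293.6] [0.55, -0.2148, 0.145]
wrist [318.7, 194.0] [0.4214, 0.2522, 0.046]
wrist [318.7, 194.0] [0.4165, 0.2273, 0.145]
```

Both views put the first vial's septum at (0.572, -0.1046) at z 0.145, so it is home. Now the second vial.

arm_command(series=[[[-0.0006,0,0.04,0,0,0,60],[0,0,0.04,0,0,0,60],[0,0,0.04,0,0,0,60],[0,0,0.035,0,0,0,60],[0,0,0.0225,0,0,0,60],[0,0,0,0,0,0,60],[0,0,0,0,0,0,60]]])

```text
time_s: 10.2
ee_pos: [0.422, 0.2522, 0.0153]
tool_rot: [0.306, 3.127, -0.001]
force: [-0.8, 1.7, 1.3]
gripper_width: 0.603
```

arm_command(series=[[[0,0,0,0,0,0,10],[0,0,0,0,0,0,10],[0,0,0,0,0,0,10],[0,0,0,0,0,0,10],[0,0,0,0,0,0,10],[0,0,0,0,0,0,10],[0,0,0,0,0,0,10],[0,0,0,0,0,0,10]]])

```text
time_s: 11.0
ee_pos: [0.4215, 0.253, 0.0155]
tool_rot: [0.304, 3.126, 0.001]
force: [-1.4, -0.2, 5.6]
gripper_width: 0.258
```

```bash
python3 st.py 0.5056 -0.0907 0.193
```

```text
t 11.0 p [0.4215 0.253  0.0155] w 0.2580985454206529 F [-1.3775 -0.2475  5.6237] T [0.0557 0.378  0.0368]
yaw 168.90547909095073 z [ 0.0004  0.0003 -1.    ] q [ 0.8717  0.4265 -0.5648  0.0002 -0.579  -1.0655]
delta [-0.1487 -0.321  -0.1776]
```

arm_command(series=[[[0,0,-0.02,0,0,0,10],[0,0,-0.04,0,0,0,10],[0,0,-0.04,0,0,0,10],[0,0,-0.04,0,0,0,10],[0,0,-0.04,0,0,0,10]]])

```text
time_s: 11.5
ee_pos: [0.421, 0.2524, 0.1963]
tool_rot: [-0.304, -3.126, 0.0]
force: [0.7, 0.2, -1.0]
gripper_width: 0.258
```

arm_command(series=[[[-0.0149,-0.0321,0,0,0,0,10],[-0.0149,-0.0321,0,0,0,0,10],[-0.0149,-0.0321,0,0,0,0,10],[-0.0149,-0.0321,0,0,0,0,10],[-0.0149,-0.0321,0,0,0,0,10],[-0.0149,-0.0321,0,0,0,0,10],[-0.0149,-0.0321,0,0,0,0,10],[-0.0149,-0.0321,0,0,0,0,10],[-0.0149,-0.0321,0,0,0,0,10],[-0.0149,-0.0321,0,0,0,0,10]]])

```text
time_s: 12.5
ee_pos: [0.5056, -0.0924, 0.1946]
tool_rot: [-0.304, -3.126, -0.0]
force: [1.8, 1.1, 0.4]
gripper_width: 0.258
```

arm_command(series=[[[0,0,0,0,0,0,10],[0,0,0,0,0,0,10]]])

```text
time_s: 12.7
ee_pos: [0.5053, -0.0916, 0.1943]
tool_rot: [-0.307, -3.125, -0.0]
force: [0.3, 0.7, -0.4]
gripper_width: 0.258
```

```bash
python3 st.py 0.5056 -0.0907 0.115
```

```text
t 12.7 p [ 0.5053 -0.0916  0.1943] w 0.25783690288558697 F [ 0.2778  0.6517 -0.4316] T [ 0.1051 -0.0586 -0.0033]
yaw 168.76392560384062 z [-0.0014  0.0002 -1.    ] q [ 0.1369  0.2201 -0.304  -0.0005 -1.0481 -0.3327]
delta [-0.0003  0.0009  0.0793]
```

arm_command(series=[[[-0.0006,0.0007,0.03,0,0,0,10],[0,0,0.03,0,0,0,10],[0,0,0.005,0,0,0,10],[0,0,0.005,0,0,0,10],[0,0,0.004,0,0,0,10],[0,0,0.003,0,0,0,10],[0,0,0.001,0,0,0,10],[0,0,0,0,0,0,10],[0,0,0,0,0,0,10]]])

```text
time_s: 13.6
ee_pos: [0.5067, -0.0904, 0.1175]
tool_rot: [0.304, 3.126, 0.0]
force: [-1.0, -0.5, -0.5]
gripper_width: 0.258
```

```bash
python3 st.py 0.506 -0.091 0.1145
```

```text
t 13.6 p [ 0.5067 -0.0904  0.1175] w 0.25809141356822396 F [-0.955  -0.4875 -0.5272] T [ 0.0782 -0.0692 -0.0018]
yaw 168.88457835376877 z [ 0.0009  0.     -1.    ] q [ 0.1392  0.3049 -0.4069  0.0001 -0.8581 -0.3332]
delta [ 0.0006 -0.0007  0.003 ]
```

arm_command(series=[[[0.0003,-0.0003,0.0015,0,0,0,10],[0,0,0.0015,0,0,0,10],[0,0,0,0,0,0,10]]])

```text
time_s: 13.9
ee_pos: [0.5061, -0.0907, 0.1145]
tool_rot: [0.304, 3.127, -0.0]
force: [-0.7, 1.1, 4.0]
gripper_width: 0.255
```

arm_command(series=[[[0,0,0,0,0,0,30],[0,0,0,0,0,0,34],[0,0,0,0,0,0,40],[0,0,0,0,0,0,40],[0,0,-0.01,0,0,0,40],[0,0,-0.03,0,0,0,40],[0,0,-0.04,0,0,0,40],[0,0,-0.03,0,0,0,40]]])

```text
time_s: 14.7
ee_pos: [0.5067, -0.0908, 0.2271]
tool_rot: [0.303, 3.124, -0.0]
force: [0.1, -0.7, -1.0]
gripper_width: 0.395
```

arm_command(series=[[[-0.0165,0.03,0,0,0,0,45],[-0.0165,0.03,0,0,0,0,45],[0,0,0,0,0,-0.142,45],[0,0,0,0,0,-0.143,45],[0,0,0,0,0,-0.143,45],[0,0,0,0,0,-0.143,45],[0,0,0,0,0,-0.143,45],[0,0,0,0,0,-0.143,45],[0,0,0,0,0,-0.143,45],[0,0,0,0,0,-0.143,45]]])

```text
time_s: 15.7
ee_pos: [0.55, -0.0382, 0.2248]
tool_rot: [-1.443, 2.79, -0.0]
force: [-0.5, -0.0, -0.2]
gripper_width: 0.451
```

arm_command(series=[[[0,0,0,0,0,-0.143,45],[0,0,0,0,0,-0.142,45],[0,0,0,0,0,-0.143,45],[0,0,0,0,0,0,45],[0,0,0,0,0,0,45]]])

```text
time_s: 16.2
ee_pos: [0.5501, -0.0381, 0.2245]
tool_rot: [-1.992, 2.429, -0.0]
force: [-0.4, 0.3, 0.9]
gripper_width: 0.451
```

```bash
python3 st.py 0.5506 -0.0382 0.117; python3 -c "
from h import *
for n in('top','scene','wrist'):
  f=grab(n,n+'5.png')
  hsv=cv2.cvtColor(f['frame'],cv2.COLOR_RGB2HSV);k,l,st,c=cv2.connectedComponentsWithStats(cv2.inRange(hsv,(100,70,40),(130,255,255)))
  for i in range(1,k):
    for z in(.145,):
      p=onz(f,c[i],z)
      if 2<=st[i,4]<60 and .38<p[0]<.62 and -.25<p[1]<.2: print(n,c[i].round(1).tolist(),p.round(4).tolist())
o=np.array([.1925,.9813,0]);y=np.array([.9813,-.1925,0]);c=np.array([.5506,-.0382,.145])
print(proj(f,[c+s*.045*y+u*.007*o for s in(-1,1) for u in(-1,1)]))
"
```

```text
t 16.2 p [ 0.5501 -0.0381  0.2245] w 0.45056406299186824 F [-0.4395  0.2621  0.8842] T [-0.0001 -0.0245 -0.0391]
yaw -101.27633901382188 z [ 0.0006  0.0001 -1.    ] q [ 0.2248  0.258  -0.172   0.     -1.1403  1.1491]
delta [-0.     -0.0005  0.1075]
top [454.1, 171.9] [0.5502, -0.2155, 0.145]
top [408.9, 187.3] [0.5056, -0.0913, 0.145]
top [429.2, 191.6] [0.4951, -0.1459, 0.145]
top [450.0, 196.3] [0.4835, -0.2018, 0.145]
scene [219.6, 246.1] [0.5049, -0.0906, 0.145]
scene [192.8, 255.0] [0.4951, -0.1455, 0.145]
scene [165.0, 263.5] [0.4836, -0.2013, 0.145]
scene [227.5, 275.2] [0.5718, -0.104, 0.145]
scene [198.8, 284.2] [0.5604, -0.1597, 0.145]
scene [170.4, 293.6] [0.55, -0.2148, 0.145]
[[326.4443732  257.47120966]
 [311.61270668 257.49292171]
 [327.04490843 161.96609065]
 [310.6281215  161.99765974]]
```

View pics/wrist5.png

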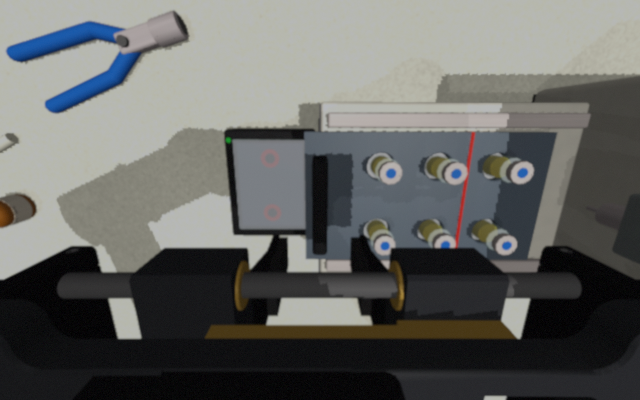

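Both new vials are home at z 0.145, and all six stand in the wells. The handle, at u 312–327 in the wrist view, lies between the fingers. I descend and grip it.

arm_command(series=[[[0,0,0.04,0,0,0,45],[0,0,0.035,0,0,0,45],[0,0,0.02,0,0,0,45],[0,0,0.012,0,0,0,45],[0,0,0,0,0,0,45],[0,0,0,0,0,0,45]]], force=40)

```text
time_s: 16.95
ee_pos: [0.5509, -0.0381, 0.118]
tool_rot: [-1.995, 2.425, -0.002]
force: [0.2, -0.4, 0.0]
gripper_width: 0.452
```

arm_command(series=[[[0,0,0,0,0,0,30],[0,0,0,0,0,0,24],[0,0,0,0,0,0,20],[0,0,0,0,0,0,17],[0,0,0,0,0,0,10],[0,0,0,0,0,0,5],[0,0,0,0,0,0,5],[0,0,0,0,0,0,5],[0,0,0,0,0,0,5]]], force=40)

```text
time_s: 17.85
ee_pos: [0.55, -0.0384, 0.1174]
tool_rot: [1.996, -2.426, 0.0]
force: [-1.4, -1.5, 2.6]
gripper_width: 0.156
```

```bash
python3 st.py 0.5506 -0.0382 0.117
```

```text
t 17.85 p [ 0.55   -0.0384  0.1174] w 0.15629406269070123 F [-1.4198 -1.5476  2.6209] T [-0.5794  0.3971 -0.0014]
yaw -101.10467449160866 z [ 0.     -0.0004 -1.    ] q [ 0.2246  0.3612 -0.3189  0.0005 -0.8907  1.1521]
delta [-0.0003 -0.0006  0.0004]
```

The handle is gripped (13.6 mm). I draw out gently.

arm_command(series=[[[-0.002,0,0,0,0,0,5],[-0.004,0,0,0,0,0,5],[-0.006,0,0,0,0,0,5],[-0.008,0,0,0,0,0,5],[-0.008,0,0,0,0,0,5],[-0.008,0,0,0,0,0,5],[-0.008,0,0,0,0,0,5],[-0.006,0,0,0,0,0,5],[-0.004,0,0,0,0,0,5],[-0.002,0,0,0,0,0,5]]])

```text
time_s: 18.85
ee_pos: [0.5607, 0.0168, 0.117]
tool_rot: [1.996, -2.425, 0.0]
force: [-0.2, -5.1, 2.7]
gripper_width: 0.156
```

```bash
python3 st.py 0.5614 0.0178 0.117;python3 -c "
from h import *
f=grab('top','t6.png')
"
```

```text
t 18.85 p [0.5607 0.0168 0.117 ] w 0.15647625341708934 F [-0.1536 -5.1399  2.7317] T [-1.5735  0.2607 -0.0182]
yaw -101.08808057478689 z [-0.0006 -0.0006 -1.    ] q [ 0.319   0.3764 -0.2954  0.0005 -0.8997  1.058 ]
delta [-0.0012 -0.0005  0.    ]
```

arm_command(series=[[[-0.003,0,0,0,0,0,5],[-0.006,0,0,0,0,0,5],[-0.009,0,0,0,0,0,5],[-0.01,0,0,0,0,0,5],[-0.01,0,0,0,0,0,5],[-0.01,0,0,0,0,0,5],[-0.009,0,0,0,0,0,5],[-0.007,0,0,0,0,0,5],[-0.004,0,0,0,0,0,5],[-0.002,0,0,0,0,0,5]]])

```text
time_s: 19.9
ee_pos: [0.5742, 0.0861, 0.1168]
tool_rot: [1.996, -2.425, -0.001]
force: [0.2, -3.3, -1.0]
gripper_width: 0.153
```

```bash
python3 st.py;python3 -c "
from h import *
a=grab('top','t7.png')['frame'][130:230,330:490];b=grab('scene','s7.png')['frame'][220:330,120:300]
A=cv2.resize(a,(800,500),interpolation=cv2.INTER_CUBIC)
cv2.imwrite('pics/t7c.png',np.clip(A[:,:,::-1]*1.5,0,255).astype('uint8'))
B=cv2.resize(b,(720,440),interpolation=cv2.INTER_CUBIC)
cv2.imwrite('pics/s7c.png',B[:,:,::-1])
"
```

```text
t 19.9 p [0.5742 0.0861 0.1168] w 0.15325561321444123 F [ 0.1782 -3.2941 -0.9998] T [-0.9503  0.1134  0.0101]
yaw -101.08392957916733 z [-0.0004  0.0001 -1.    ] q [ 0.4276  0.4064 -0.2465 -0.0004 -0.9182  0.95  ]
```

View pics/t7c.png

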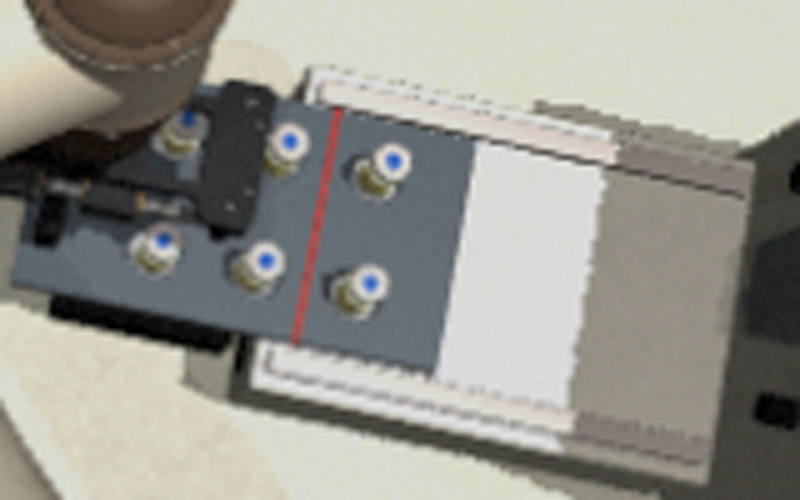

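View pics/s7c.png

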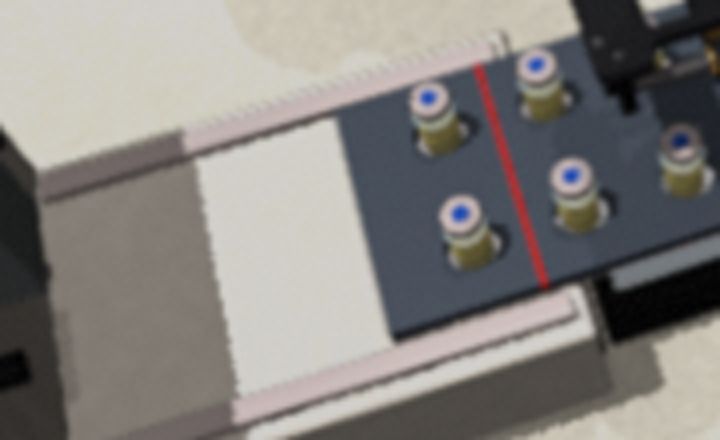

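The line is still about 20 mm short of the edge, and all the vials stand. I locate the deck edge and the line from intensity profiles in both views.

```bash
cat > edge.py <<'E'
from h import *
o=np.array([.1925,.9813,0]);y=np.array([.9813,-.1925,0])
def prof(f,img,l,z,s):
    P=[(o*si+y*l+np.array([0,0,z])) for si in s]
    uv=proj(f,P).astype(np.float32)
    return cv2.remap(img,uv[:,0].reshape(1,-1),uv[:,1].reshape(1,-1),cv2.INTER_LINEAR)[0]
s=np.arange(.03,.1,.001); c0=.5304*y[0]-.1413*y[1]   # lateral of tray centre
for n in('top','scene'):
    f=grab(n); g=f['frame'].astype(np.float32); gray=g.mean(2); red=g[:,:,0]-g[:,:,1:].mean(2)
    for l in(-.09,-.086,-.082,.082,.086,.09):
        p=prof(f,gray,c0+l,.095,s); d=np.diff(cv2.GaussianBlur(p.reshape(1,-1),(5,1),0)[0]); i=d.argmin()
        print(n,'edge lat',l,'s=%.4f'%(s[i]+.0005),'step %.0f'%d[i], p[::5].round().astype(int).tolist())
    ss=np.arange(.02,.12,.0005)
    for l in(-.055,-.015,.015,.055):
        r=prof(f,red,c0+l,.109,ss); w=np.where(r>40,r,0)
        print(n,'line lat',l,'s=%.4f'%((w*ss).sum()/max(w.sum(),1)),int(r.max()))
E
python3 edge.py
```

```text
top edge lat -0.09 s=0.0685 step -19 [145, 145, 144, 146, 145, 144, 146, 137, 52, 33, 64, 93, 93, 92]
top edge lat -0.086 s=0.0685 step -18 [135, 120, 112, 129, 118, 130, 129, 142, 61, 20, 63, 93, 92, 92]
top edge lat -0.082 s=0.0685 step -16 [131, 125, 129, 125, 128, 128, 101, 125, 60, 16, 68, 85, 62, 66]
top edge lat 0.082 s=0.0665 step -14 [140, 142, 142, 142, 142, 140, 115, 127, 73, 128, 136, 136, 136, 136]
top edge lat 0.086 s=0.0665 step -14 [141, 128, 134, 142, 131, 135, 132, 129, 98, 139, 137, 135, 136, 137]
top edge lat 0.09 s=0.0665 step -9 [144, 141, 144, 144, 142, 145, 145, 131, 106, 142, 140, 136, 138, 136]
top line lat -0.055 s=0.0501 58
top line lat -0.015 s=0.0500 60
top line lat 0.015 s=0.0500 60
top line lat 0.055 s=0.0503 58
scene edge lat -0.09 s=0.0665 step -10 [187, 192, 191, 189, 190, 191, 188, 191, 157, 192, 190, 191, 191, 193]
scene edge lat -0.086 s=0.0675 step -12 [190, 191, 191, 190, 191, 191, 178, 187, 138, 193, 192, 191, 190, 194]
scene edge lat -0.082 s=0.0675 step -9 [193, 193, 193, 192, 192, 195, 175, 173, 151, 194, 191, 192, 189, 191]
scene edge lat 0.082 s=0.0675 step -24 [123, 126, 130, 123, 131, 129, 136, 182, 79, 17, 8, 5, 7, 7]
scene edge lat 0.086 s=0.0675 step -26 [175, 182, 184, 186, 188, 181, 195, 187, 78, 16, 7, 7, 7, 7]
scene edge lat 0.09 s=0.0675 step -25 [207, 206, 205, 206, 206, 207, 206, 188, 74, 16, 3, 6, 6, 7]
scene line lat -0.055 s=0.0510 97
scene line lat -0.015 s=0.0507 112
scene line lat 0.015 s=0.0507 117
scene line lat 0.055 s=0.0505 114
```

Edge s≈0.0677 and line s≈0.0505 agree between views, so 17 mm remains. The grip has also sagged about 0.6 mm, so I raise slightly.

arm_command(series=[[[-0.002,0,-0.0002,0,0,0,5],[-0.003,0,-0.0002,0,0,0,5],[-0.004,0,-0.0002,0,0,0,5],[-0.004,0,0,0,0,0,5],[-0.003,0,0,0,0,0,5],[-0.001,0,0,0,0,0,5],[0,0,0,0,0,0,5],[0,0,0,0,0,0,5],[0,0,0,0,0,0,5]]])

```text
time_s: 21.0
ee_pos: [0.5778, 0.1026, 0.1177]
tool_rot: [-1.995, 2.425, 0.0]
force: [0.1, 0.9, -2.4]
gripper_width: 0.157
```

```bash
python3 st.py; python3 edge.py | cut -c1-45
```

```text
t 21.0 p [0.5778 0.1026 0.1177] w 0.15693447018451456 F [ 0.1162  0.8634 -2.3693] T [ 0.2746  0.0058 -0.0478]
yaw -101.10302599622293 z [ 0.0008  0.0008 -1.    ] q [ 0.4514  0.4141 -0.2306 -0.0005 -0.925   0.9259]
top edge lat -0.09 s=0.0685 step -19 [144, 14
top edge lat -0.086 s=0.0685 step -18 [135, 1
top edge lat -0.082 s=0.0685 step -16 [131, 1
top edge lat 0.082 s=0.0665 step -14 [141, 14
top edge lat 0.086 s=0.0665 step -14 [140, 12
top edge lat 0.09 s=0.0665 step -9 [144, 141,
top line lat -0.055 s=0.0670 53
top line lat -0.015 s=0.0670 59
top line lat 0.015 s=0.0668 60
top line lat 0.055 s=0.0671 50
scene edge lat -0.09 s=0.0665 step -10 [186, 
scene edge lat -0.086 s=0.0675 step -12 [189,
scene edge lat -0.082 s=0.0675 step -9 [191, 
scene edge lat 0.082 s=0.0675 step -24 [122, 
scene edge lat 0.086 s=0.0675 step -26 [175, 
scene edge lat 0.09 s=0.0665 step -25 [205, 2
scene line lat -0.055 s=0.0679 98
scene line lat -0.015 s=0.0676 101
scene line lat 0.015 s=0.0675 107
scene line lat 0.055 s=0.0675 105
```

The line is on the edge within about 0.5 mm in both views, and the tool carries about 2.4 N as expected. One last look checks levelness and the vials.

```bash
python3 -c "
from h import *
o=np.array([.1925,.9813,0]);y=np.array([.9813,-.1925,0])
T=grab('top');S=grab('scene','s9.png');W=grab('wrist')
org=np.array([.5304,-.1413,0])+o*(.0672-(.0425-.1192)) 
org=y*(.5304*y[0]-.1413*y[1])+o*(.0672+.0405)+[0,0,.145]
for f,n in((T,'top'),(S,'scene')):
  hsv=cv2.cvtColor(f['frame'],cv2.COLOR_RGB2HSV);k,l,st,c=cv2.connectedComponentsWithStats(cv2.inRange(hsv,(100,70,40),(130,255,255)))
  for a in(-.045,.012,.069):
    for b in(-.034,.034):
      p=org-a*o+b*y;q=proj(f,p)[0];d=np.hypot(*(c-q).T);i=d.argmin();print(n,a,b,'px off',(c[i]-q).round(1))
cv2.imwrite('pics/fin.png',cv2.resize(S['frame'][130:350,130:420],(780,592),interpolation=cv2.INTER_CUBIC)[:,:,::-1])
"
```

```text
top -0.045 -0.034 px off [0.2 0.1]
top -0.045 0.034 px off [0.6 0.1]
top 0.012 -0.034 px off [ 0.3 -0.4]
top 0.012 0.034 px off [ 0.2 -0.2]
top 0.069 -0.034 px off [-0.   0.1]
top 0.069 0.034 px off [ 0.  -0.1]
scene -0.045 -0.034 px off [-26.    8.2]
scene -0.045 0.034 px off [-0.7 -0.2]
scene 0.012 -0.034 px off [ 0.4 -0.1]
scene 0.012 0.034 px off [-0.3 -0.2]
scene 0.069 -0.034 px off [ 0.3 -0.3]
scene 0.069 0.034 px off [-0.2 -0. ]
```

View pics/fin.png

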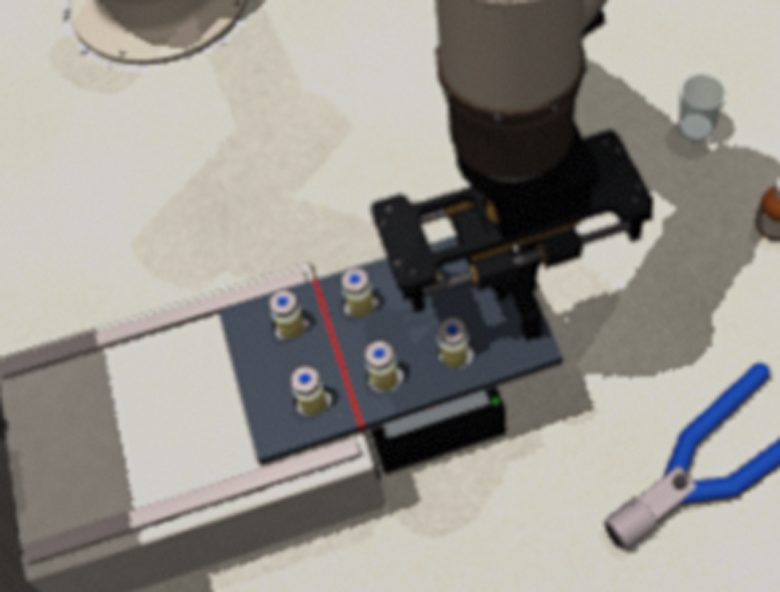

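The picture shows all the visible vials upright in their wells, the line at the deck edge and the gripper on the handle. The vial hidden by the gripper in this view is confirmed from the top view. Handing in.

```bash
python3 -c "
from h import *
print(workorder.hand_in())"; python3 st.py
```

```text
the job is handed in; nothing more can be done
None
the job is handed in; nothing more can be done
```

I stood both loose vials in the two front wells while the tray was still in. I then drew the tray straight out by its handle and handed the job in at about 21 s, still gripping it. The hand-in gave no verdict.

- **Red line:** it lay over the deck edge within about 0.5 mm in both views. The two ends of the edge differed by 2 mm in the top view, and camera calibration is only good to about 2 mm.
- **Vials:** all six septa were within 0.7 px of where upright, fully seated vials on a level tray should show. The exception was the front vial at y = -34, which the gripper hid in the scene view; there I relied on the top view alone.
- **Holding the tray:** the gripper carried about 2.4 N against the 2 N expected. The tool height was within 0.5 mm of where it gripped the handle, so the tray should be level with its rear on the deck.
- **Rest of the bench:** I did not measure the other objects again. Nothing I saw suggested they had been touched.

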